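# Free a rejected bar from a seized clamp and drop it end-first into the reject bin

## Robot

A 6-joint arm with a two-finger parallel gripper is mounted at the origin on the work surface. World frame = base frame: x ahead of the robot, y to its left, z up, the work surface at z = 0. Lengths are in m, angles in rad, forces in N, time in s.
With the tool pointing down it reaches from about 0.225 to 0.875 m from the base axis. Payload 3.4 kg.
Tool frame: the origin (TCP) lies at the very end of the fingers, on their centre line; the grasp point (between the pads) lies 19 mm behind it; x points along the fingers, y is the direction in which the jaws open and shut, and the axes are right-handed (so a half turn about x gives the same grasp; the last joint's range is limited). The gripper opens to 85 mm and grips with 20 to 120 N. Pads are 22 mm wide; open, the fingers measure 114 mm over their backs; the gripper's body (76 mm by 85 mm) begins 54 mm behind the grasp point. The pads swing forward as they close: fully open they stand 13 mm farther back than shut.
Start: joints at [0.982, 0.276, 1.505, -0, 1.361, -0.121], TCP at [0.259, 0.513, 0.231] pointing down, gripper open.
Joint ranges: [-2.89, 2.89], [-0.75, 2.08], [0.22, 2.7], [-1.18, 4.32], [0.11, 2.71], [-2.7, 2.7]. Speed limits (rad/s): [2.57, 2.57, 3.14, 3.14, 3.14, 3.14].

## Interface

Orientations are given as a unit quaternion [w, x, y, z].
In Python, from rig import manip gives the robot as it stands. The module is installed in compiled form; this text tells all that it offers.
- The arm moves only by the tool play_rows, never from a script. Its argument "plan" is a list that holds one entry, the list of rows, each a list of 5 numbers: the closure, from 0 (fully open) to 1 (shut), then the shift along the tool's x, y, z in m, then the turn about the tool's x in degrees. A call has 1 to 12 rows; each row is the pose to reach, as a shift and turn from the pose measured when the call began, along the tool's axes at that moment; what a row does not reach only later rows make up. A row lasts 1/10 s, in which the tool goes at most 50 mm and 8.59 degrees, less where a joint would pass 70% of its speed; a pose out of reach is approached as far as the arm can. A call with a gripper value outside its range is refused whole. The fingers move at their own pace and stop on an object; "grip_force" is the grip in N (left out, the last holds). Time passes only in rows, so rows that repeat a pose let the fingers close. It gives the time, the measured TCP pose, the force and the opening at its end, in the units of the state.
- manip.get_state(): the state, without advancing time (a new reading comes with each control period).
- manip.get_image(name): name is "side" or "top"; returns (picture, depth): 420x560x3 uint8, red, green, blue; 420x560 float32, m along the optical axis (not along the pixel's ray), 0 where there is no reading.
- manip.camera_params(name): a dict with "intrinsics" (3x3 intrinsics, pixels), "R" (3x3) and "t" (3): a world point X has camera coordinates R X + t. Camera axes: x right, y down, z forward; pixel columns grow to the right and rows downward; lengths in m; the calibration is good to about 2 mm. A picture is of the moment at which its call begins. camera_params takes no time and is no camera call.
- manip.sign_off(): hands the job in, once; it reports no verdict.
The state is a dict: "clock": time; "qpos": joint angles; "qd": joint speeds; "effort": joint torques, N m; "position": TCP position; "ee_rot": TCP orientation; "contact_force": force on the tool from outside, world axes, zero at the start; "moment": the same for the moment, N m; "width": finger opening in m.
Only numpy, scipy, OpenCV 4.12 (cv2) and the standard library are available. Lean on these libraries where they do the work, as an engineer would, in place of code of your own. Each camera call takes 0.05 s, during which the arm holds its last target.

## Task

The brass bar in the clamping fixture is a reject: break the seized clamp knob loose with a short firm twist clockwise, turn it until the strap is clear of the bar, and lay the bar up the slope of the sloping rest, against its stop, letting go of it there. Then take it again by its upper part so that it hangs upright, and drop it end-first into the tall narrow reject bin. Leave the strap turned clear and the other things on the bench where they are.

Things in the scene. Friction and masses are not known exactly. Their poses are not given: they have to be found in the camera images.
- fixture: Steel fixture screwed to the bench, plate 160 x 140 x 8 mm. Origin: on the bench below the clamped bar's middle; x along the bar, y towards the knob, z up. The bar lies on a rail 14 mm wide, top 20 mm up, between end blocks. Side cheeks 30 mm high (1.8 mm play) stand only at x = -54 to -24 and 46 to 54 mm; between them both long sides of the bar are free down to the plate.
- strap (a joint): Turn of clamp knob and strap (one piece), rad. 0 at the start: strap points to fixture -y and covers the bar, which cannot be lifted. Grows clockwise seen from above, strap swinging towards fixture -x; clear of the bar from 1.1; stop at 1.55. Seized: about 0.4 N m to start, easing off over the first 0.3 rad, then free (0.03 N m); stays where left.
- knob_grip (a point): On the knob's vertical axis (fixture x = -40, y = 48 mm), 68 mm above the bench. Black wing grip 44 mm long, 14 mm wide, 50 to 82 mm above the bench; the point's x runs along the wing (at joint 0 along fixture x), y across the 14 mm. Below it the steel strap, 14 mm wide, 37 to 44 mm up, reaches 42 mm from the axis.
- bar: The rejected casting: plain brass bar 110 x 20 x 16 mm, 0.2 to 0.4 kg. Origin at the middle of its underside, x along its length, y across its 20 mm width, z through its 16 mm thickness. Both ends are alike.
- bar_mid (a point): Centre of the bar, 8 mm above its origin.
- rest: Aluminium rest screwed to the bench, foot 120 x 70 mm; origin on the bench under the foot's middle. Its face rises 45 degrees towards rest +x, 90 mm long and 14 mm wide (rest y), narrower than the bar; only the lowest 27 mm are 38 mm wide, with 9 mm high side lips 28 mm apart and an 18 mm high end stop. A bar on it, 20 mm width across, has its upper 83 mm free at both sides; the top 20 mm overhang.
- rest_mid (a point): Where the bar's centre comes when it lies on the rest against the stop: 7 mm to -x of the rest's origin, 80 mm above the bench. Axes as the rest's: the bar then lies along (0.707, 0, 0.707).
- bin: Tall narrow square reject bin of steel sheet fixed to the bench on a 100 mm foot plate: 52 x 52 mm outside (58 mm at the rim), 44 x 44 mm inside, 130 mm high, walls 4 mm, floor sloping slightly, 6 to 14 mm up. Origin at the middle of its underside, z up.
- bin_mouth (a point): Centre of the bin's open mouth, at the rim, 130 mm above the bench.
- bowl: Bystander: open round stainless bowl, 124 mm across and 58 mm high. Origin at the middle of its underside.
- block: Bystander: square steel bench block, 100 x 100 x 28 mm. Origin at the middle of its underside.
- bangle: Bystander: plain brass bangle lying flat, 66 mm across, 10 mm high. Origin at the middle of its underside.
- hammer: Bystander: small hammer lying on the bench, 240 mm long.
- mandrel: Bystander: tapered steel mandrel standing on its wide end, 32 mm across, 130 mm high. Origin at the middle of its underside.
- jar: Bystander: closed glass jar, 56 mm across, 70 mm high. Origin at the middle of its underside.
- offcut: Bystander: short brass offcut, 35 x 20 x 16 mm, of the bar's section but far shorter. Origin at the middle of its underside.
Not all that is in view belongs to the job. Leave any blue or orange look-alike of the bin alone. There is more than one size of the bar; the job needs the smaller.

How it is judged:
By the outcome, as a careful person would: the job done as asked, in the order asked, and still so for the second after the job is handed in, with the robot touching nothing.
It also fails if it takes over 58 s, if anything falls off the work surface, if the arm or the gripper's body presses on something with over 40 N, if the wrist force passes 120 N, or if a joint passes its speed limit or range.

## Working session

There is one attempt and no reset: what is moved stays moved. The work goes in short steps, Python scripts to look and compute and a tool call to move; the robot and the scene stay as the last step left them, time stands still between calls to the robot, and variables do not carry over. Pictures are saved under pics/ and viewed, and the job is handed in when it is done.

Besides the shell and the picture viewer there is one more tool, called after "Emit:" as name([rows], argument=value, ...), one row to a line, values as JSON. play_rows: Moves the arm, as the interface text tells. Its arguments: {"type":"object","properties":{"plan":{"type":"array","items":{"type":"array","items":{"type":"array","items":{"type":"number"}}}},"grip_force":{"type":"number"}},"required":["plan"]}

```bash
mkdir -p pics; ls; python3 - <<'E'
from rig import manip
import cv2,numpy as np
for n in("side","top"):
    im,d=manip.get_image(n); cv2.imwrite(f"pics/{n}0.png",im[:,:,::-1]); np.savez(f"{n}0.npz",im=im,d=d)
    p=manip.camera_params(n); print(n,p["intrinsics"].tolist(),np.round(p["R"],4).tolist(),np.round(p["t"],4).tolist(), (d>0).mean())
print(manip.get_state())
E
```

```text
pics
side [[469.226308690839, 0.0, 273.83449435874155], [0.0, 469.226308690839, 212.72793206658932], [0.0, 0.0, 1.0]] [[0.7657, -0.6431, 0.014], [-0.4216, -0.5181, -0.7442], [0.4858, 0.5639, -0.6678]] [-0.4483, 0.3029, 0.8703] 0.9959778911564626
top [[473.68314376525325, 0.0, 284.3666906708115], [0.0, 473.68314376525325, 210.9882315615786], [0.0, 0.0, 1.0]] [[-0.0235, -0.9997, 0.0115], [-0.9942, 0.0221, -0.1049], [0.1046, -0.0139, -0.9944]] [-0.0075, 0.5689, 1.3608] 0.9957993197278912
{'clock': 0.1, 'qpos': array([ 9.81978195e-01,  2.76526931e-01,  1.50604381e+00, -1.08876833e-05,
        1.36071894e+00, -1.20986036e-01]), 'qd': array([ 0.00186174, -0.00248489, -0.00120989, -0.00020769,  0.00151309,
        0.00059489]), 'effort': array([ 1.21928872e-03, -4.17701054e+01, -2.46404707e+01,  1.05625356e-04,
        5.74580685e-03, -2.47879541e-05]), 'position': array([0.25902072, 0.51279822, 0.23051412]), 'ee_rot': array([ 0.68764452,  0.16333461,  0.68805445, -0.16446242]), 'contact_force': array([ 0.32532592,  0.83592858, -0.18507573]), 'moment': array([-0.0265168 ,  0.02147165, -0.00057531]), 'width': 0.08551285556756907}
```

View pics/side0.png

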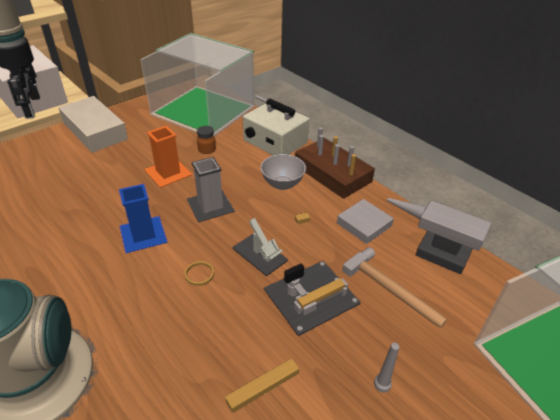

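View pics/top0.png

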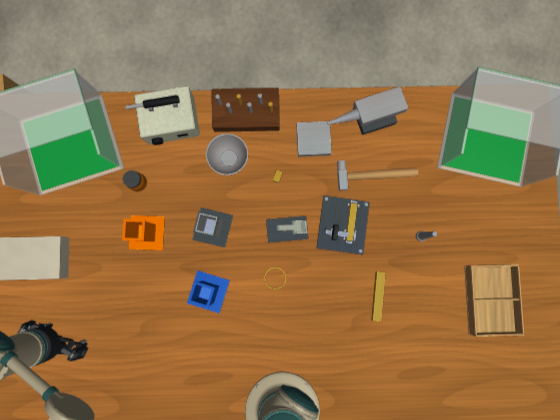

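The side view shows the fixture near (310,295), the rest at (263,245) and the grey bin at (208,190). In the top view they are at (343,225), (288,229) and (212,227). Next I'll enlarge these areas.

```bash
cat > h.py <<'E'
import numpy as np,cv2
from scipy.spatial.transform import Rotation as Rn
from rig import manip
P={n:manip.camera_params(n) for n in("side","top")}
def ray(n,u,v):
    p=P[n];K=p["intrinsics"];d=np.array([(u-K[0,2])/K[0,0],(v-K[1,2])/K[1,1],1.])
    return -p["R"].T@p["t"],p["R"].T@d
def onz(n,u,v,z):
    o,d=ray(n,u,v);return o+d*(z-o[2])/d[2]
def bydepth(n,u,v,dep):
    o,d=ray(n,u,v);return o+d*dep
def cloud(n,dep):
    p=P[n];K=p["intrinsics"];v,u=np.mgrid[:dep.shape[0],:dep.shape[1]]
    c=np.stack([(u-K[0,2])/K[0,0]*dep,(v-K[1,2])/K[1,1]*dep,dep],-1)
    return (c-p["t"])@p["R"]
def proj(n,X):
    p=P[n];c=p["R"]@np.asarray(X)+p["t"];q=p["intrinsics"]@c;return q[:2]/q[2]
def crop(im,u0,v0,u1,v1,s,name):
    cv2.imwrite(name,cv2.resize(im[v0:v1,u0:u1,::-1],None,fx=s,fy=s,interpolation=cv2.INTER_CUBIC))
E
python3 - <<'E'
from h import *
a=np.load("top0.npz");crop(a["im"],190,180,390,320,4,"pics/tc.png")
b=np.load("side0.npz");crop(b["im"],180,150,370,340,3,"pics/sc.png")
C=cloud("top",a["d"])
for u,v in [(212,227),(260,300),(343,240),(352,222),(288,229)]: print(u,v,C[v,u].round(4))
C=cloud("side",b["d"])
for u,v in [(200,300),(310,295),(320,293),(293,271),(263,245)]: print(u,v,C[v,u].round(4))
E
```

```text
212 227 [0.5277 0.1946 0.0108]
260 300 [0.3106 0.0568 0.004 ]
343 240 [ 0.4805 -0.1926  0.0085]
352 222 [ 0.531  -0.2167  0.0386]
288 229 [ 0.5125 -0.0289  0.0744]
200 300 [ 0.3381 -0.0472 -0.0043]
310 295 [ 0.5076 -0.2089  0.035 ]
320 293 [ 0.5277 -0.2181  0.0345]
293 271 [ 0.4976 -0.1644  0.0781]
263 245 [ 0.514  -0.046   0.0498]
```

View pics/tc.png

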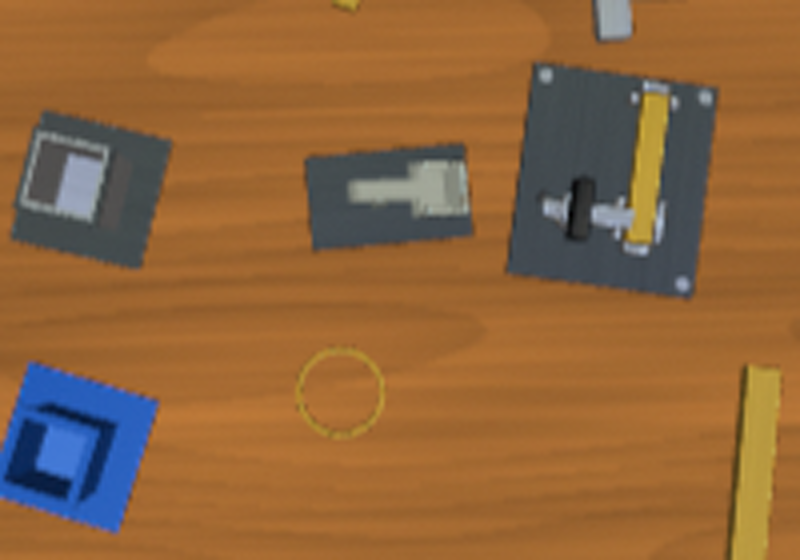

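View pics/sc.png

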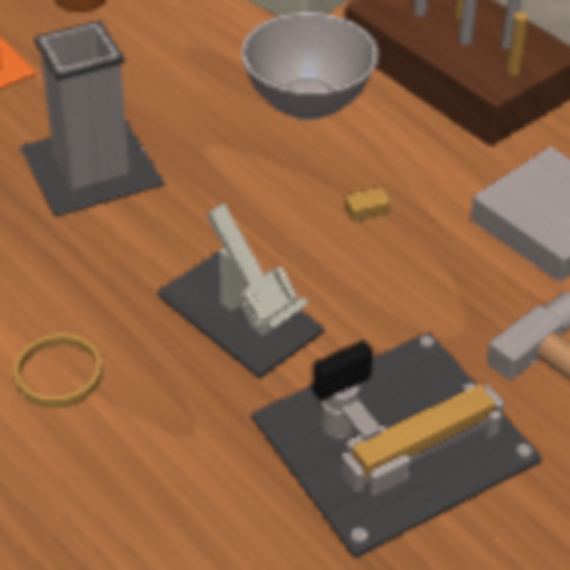

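The enlarged crops show what I need. The fixture bar runs along world +x with the knob on the +y side, at (582,208) in the crop. The rest has its stop at -y and rises towards +y. The bin mouth is around (65,175). Next I'll measure all three with masks.

```bash
python3 - <<'E'
from h import *
a=np.load("top0.npz");im=a["im"]
hsv=cv2.cvtColor(im,cv2.COLOR_RGB2HSV)
dark=((hsv[...,2]<90)&(hsv[...,1]<120)).astype(np.uint8)
brass=((hsv[...,0]>18)&(hsv[...,0]<30)&(hsv[...,1]>120)&(hsv[...,2]>120)).astype(np.uint8)
def rect(mask,box,z,name):
    m=np.zeros_like(mask);u0,v0,u1,v1=box;m[v0:v1,u0:u1]=mask[v0:v1,u0:u1]
    cs,_=cv2.findContours(m,0,2)
    pts=np.vstack([c for c in cs if cv2.contourArea(c)>15])[:,0]
    pts=cv2.convexHull(pts)[:,0].astype(float)
    W=np.array([onz("top",u,v,z)[:2] for u,v in pts],np.float32)
    r=cv2.minAreaRect(W*1000);print(name,[np.round(x,1) for x in r]);print(np.round(cv2.boxPoints(r),1).tolist())
rect(dark,(313,190,374,258),.008,"fixplate")
rect(dark,(262,212,312,246),.006,"restfoot")
rect(dark,(188,200,236,250),.003,"binfoot")
rect(brass,(343,198,362,245),.036,"bar")
C=cloud("top",a["d"])
# rim of bin by height
m=(abs(C[...,2]-.13)<.006);m[:, :185]=0;m[:,240:]=0;m=m.astype(np.uint8)
rect(m,(185,190,240,255),.13,"binrim")
b=np.load("side0.npz");h=cv2.cvtColor(b["im"],cv2.COLOR_RGB2HSV)
Cs=cloud("side",b["d"])
def box(C,sel,n):
    p=C[sel];print(n,len(p),p.min(0).round(4),p.max(0).round(4),p.mean(0).round(4))
U=np.zeros(m.shape,bool);U[255:290,275:310]=1
box(Cs,U&(h[...,2]<60)&(Cs[...,2]>.045),"knob side")
U=np.zeros(m.shape,bool);U[215:250,325:345]=1
box(C,U&(C[...,2]>.06),"knob top")
r=cv2.minAreaRect((C[U&(C[...,2]>.06)][:,:2]*1000).astype(np.float32));print(r)
rect((U&(C[...,2]>.06)).astype(np.uint8),(325,215,345,250),.082,"knobtop")
E
```

```text
fixplate [array([ 526.7, -193.1]), array([138.6, 157.4]), np.float64(80.6)]
[[437.79998779296875, -248.6999969482422], [593.0999755859375, -274.29998779296875], [615.5999755859375, -137.5], [460.29998779296875, -111.9000015258789]]
restfoot [array([517.9, -26.3]), array([ 68. , 117.7]), np.float64(3.9)]
[[479.8999938964844, 30.100000381469727], [488.0, -87.30000305175781], [555.9000244140625, -82.69999694824219], [547.7999877929688, 34.70000076293945]]
binfoot [array([529. , 196.6]), array([100.5,  97.2]), np.float64(75.3)]
[[469.29998779296875, 160.3000030517578], [563.2999877929688, 135.6999969482422], [588.7999877929688, 232.89999389648438], [494.70001220703125, 257.5]]
bar [array([ 532.8, -215.8]), array([ 19.2, 110.1]), np.float64(80.7)]
[[476.8999938964844, -216.39999389648438], [585.5, -234.10000610351562], [588.5999755859375, -215.10000610351562], [480.0, -197.39999389648438]]
binrim [array([529.8, 194.5]), array([58.7, 57.7]), np.float64(75.7)]
[[494.6000061035156, 173.1999969482422], [550.5, 159.0], [565.0, 215.8000030517578], [509.1000061035156, 230.10000610351562]]
knob side 242 [ 0.4789 -0.172   0.0494] [ 0.5219 -0.1545  0.0839] [ 0.4991 -0.1652  0.0705]
knob top 89 [ 0.4231 -0.1709  0.0635] [ 5.234e-01 -1.200e-03  1.413e+00] [ 0.5011 -0.1571  0.1107]
((460.3614501953125, -94.17463684082031), (36.73652648925781, 196.98318481445312), 32.37889099121094)
knobtop [array([ 502.2, -160.3]), array([15.7, 43.9]), np.float64(80.9)]
[[479.29998779296875, -164.60000610351562], [522.5999755859375, -171.5], [525.0999755859375, -156.0], [481.79998779296875, -149.0]]
```

```bash
cat >> h.py <<'E'
def st():
    s=manip.get_state();q=s["ee_rot"];R=Rn.from_quat([q[1],q[2],q[3],q[0]]).as_matrix()
    return s,R
def plan(target,yawjaw=None):
    "shift in tool axes to TCP target; turn to jaw yaw (deg, world, mod 180)"
    s,R=st();d=R.T@(np.asarray(target)-s["position"])
    y=np.degrees(np.arctan2(R[1,1],R[0,1]))
    print("clock",round(s["clock"],2),"pos",s["position"].round(4),"jawyaw",y.round(2),"toolx",R[:,0].round(3),"w",round(s["width"],4),"F",s["contact_force"].round(1),"q",s["qpos"].round(2))
    print("shift mm",(d*1000).round(1))
    if yawjaw is not None:
        # tool x points down: positive turn about tool x = clockwise from above
        a=-(yawjaw-y);print("turn options",[round(a+k,1) for k in(-360,-180,0,180,360)])
E
python3 - <<'E'
from h import *
plan([.5017,-.1613,.20],80.7)
print(st()[1].round(3))
E
```

```text
clock 0.1 pos [0.259  0.5128 0.2305] jawyaw 63.2 toolx [-0.001 -0.001 -1.   ] w 0.0855 F [ 0.3  0.8 -0.2] q [ 0.98  0.28  1.51 -0.    1.36 -0.12]
shift mm [  31.2 -492.2  520.6]
turn options [np.float64(-377.5), np.float64(-197.5), np.float64(-17.5), np.float64(162.5), np.float64(342.5)]
[[-0.001  0.451  0.893]
 [-0.001  0.893 -0.451]
 [-1.    -0.002 -0.   ]]
```

Emit:
play_rows([
  [[0.3,0,-492,521,-17.5],[0.3,0,-492,521,-17.5],[0.3,0,-492,521,-17.5],[0.3,0,-492,521,-17.5],[0.3,0,-492,521,-17.5],[0.3,0,-492,521,-17.5],[0.3,0,-492,521,-17.5],[0.3,0,-492,521,-17.5],[0.3,0,-492,521,-17.5],[0.3,0,-492,521,-17.5],[0.3,0,-492,521,-17.5],[0.3,0,-492,521,-17.5]],
])

```text
clock: 1.3
position: [0.4619, -0.0496, 0.2318]
ee_rot: [0.704, 0.057, 0.705, -0.058]
contact_force: [1.9, 0.9, 0.2]
width: 0.0602
```

```bash
python3 - <<'E'
from h import *
plan([.5017,-.1613,.12],80.7)
E
```

```text
clock 1.3 pos [ 0.4619 -0.0496  0.2318] jawyaw 80.67 toolx [-0.001 -0.001 -1.   ] w 0.0602 F [1.9 0.9 0.2] q [-0.26  0.11  1.72 -0.    1.31 -1.66]
shift mm [ 111.9 -103.6   57.5]
turn options [np.float64(-360.0), np.float64(-180.0), np.float64(-0.0), np.float64(180.0), np.float64(360.0)]
```

I sent those shifts in mm, but the tool takes m. The per-row speed cap kept the move on the intended line, so it did no harm. I'll use metres from here.

Emit:
play_rows([
  [[0.55,0.112,-0.104,0.058,0],[0.55,0.112,-0.104,0.058,0],[0.55,0.112,-0.104,0.058,0],[0.55,0.112,-0.104,0.058,0],[0.55,0.112,-0.104,0.058,0],[0.55,0.112,-0.104,0.058,0]],
])

```text
clock: 1.9
position: [0.502, -0.1609, 0.1203]
ee_rot: [0.704, 0.058, 0.705, -0.058]
contact_force: [-0.5, 0.4, -0.8]
width: 0.0384
```

```bash
python3 - <<'E'
from h import *
plan([.5017,-.1613,.05],80.7)
for n in("side","top"):
    im,d=manip.get_image(n)
    u,v=map(int,proj(n,[.5,-.17,.06])); crop(im,max(0,u-70),v-60,u+70,v+60,5 if n=="side" else 5,f"pics/{n}1.png")
E
```

```text
clock 1.9 pos [ 0.502  -0.1609  0.1203] jawyaw 80.66 toolx [-0.001 -0.    -1.   ] w 0.0384 F [-0.5  0.4 -0.8] q [-0.44  0.29  1.78 -0.    1.07 -1.85]
shift mm [70.3 -0.4 -0.1]
turn options [np.float64(-360.0), np.float64(-180.0), np.float64(-0.0), np.float64(180.0), np.float64(360.0)]
```

View pics/side1.png

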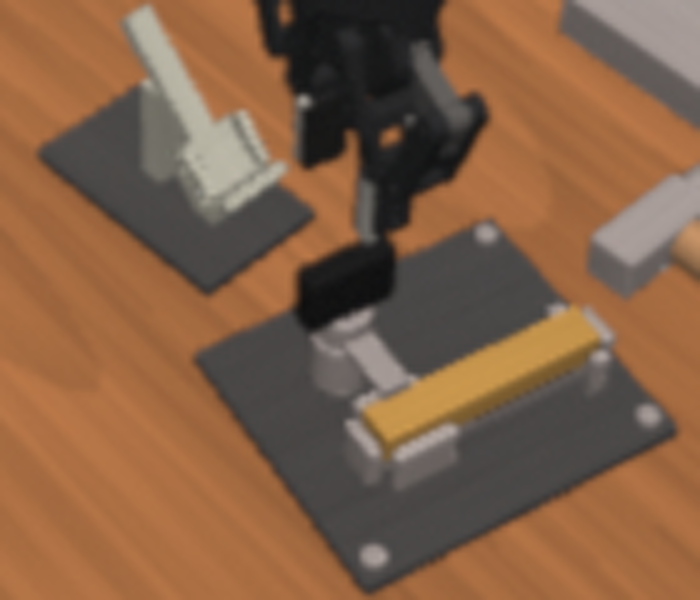

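The gripper stands above the knob, with the wing between and below the fingers, near (345,285) in the crop. Next I'll descend and close.

Emit:
play_rows([
  [[0.55,0.035,0,0,0],[0.55,0.068,0,0,0],[0.55,0.07,0,0,0],[0.55,0.07,0,0,0],[1,0.07,0,0,0],[1,0.07,0,0,0],[1,0.07,0,0,0],[1,0.07,0,0,0],[1,0.07,0,0,0],[1,0.07,0,0,0]],
], grip_force=100)

```text
clock: 3.0
position: [0.5041, -0.1607, 0.0536]
ee_rot: [0.707, 0.057, 0.703, -0.058]
contact_force: [-1.0, 2.5, 6.1]
width: 0.0127
```

```bash
python3 - <<'E'
from h import *
plan([.5017,-.1613,.05],80.7);print(st()[0]["moment"])
E
```

```text
clock 3.0 pos [ 0.5041 -0.1607  0.0536] jawyaw 80.71 toolx [ 0.005 -0.002 -1.   ] w 0.0127 F [-1.   2.5  6.1] q [-0.44  0.37  1.86  0.    0.91 -1.85]
shift mm [ 3.6 -1.  -2.3]
turn options [np.float64(-360.0), np.float64(-180.0), np.float64(0.0), np.float64(180.0), np.float64(360.0)]
[0.38788319 0.02965586 0.01921144]
```

Emit:
play_rows([
  [[1,0,0,0,8],[1,0,0,0,16],[1,0,0,0,24],[1,0,0,0,32],[1,0,0,0,40],[1,0,0,0,48],[1,0,0,0,56],[1,0,0,0,64],[1,0,0,0,72],[1,0,0,0,79],[1,0,0,0,79],[1,0,0,0,79]],
], grip_force=120)

```text
clock: 4.2
position: [0.5032, -0.1613, 0.0538]
ee_rot: [0.51, 0.492, 0.507, -0.492]
contact_force: [-2.9, -3.9, -3.1]
width: 0.0123
```

```bash
python3 - <<'E'
from h import *
plan([.5017,-.1613,.05],3.7);print(st()[0]["moment"])
for n in("side","top"):
    im,d=manip.get_image(n)
    u,v=map(int,proj(n,[.5,-.17,.06])); crop(im,max(0,u-70),v-60,u+70,v+60,5 if n=="side" else 5,f"pics/{n}2.png")
E
```

```text
clock 4.2 pos [ 0.5032 -0.1613  0.0538] jawyaw 1.9 toolx [ 0.003 -0.003 -1.   ] w 0.0123 F [-2.9 -3.9 -3.1] q [-0.44  0.37  1.86 -0.    0.91 -0.47]
shift mm [ 3.8 -1.5 -0.1]
turn options [np.float64(-361.8), np.float64(-181.8), np.float64(-1.8), np.float64(178.2), np.float64(358.2)]
[-0.68876154  0.69087826 -0.0784427 ]
```

View pics/side2.png

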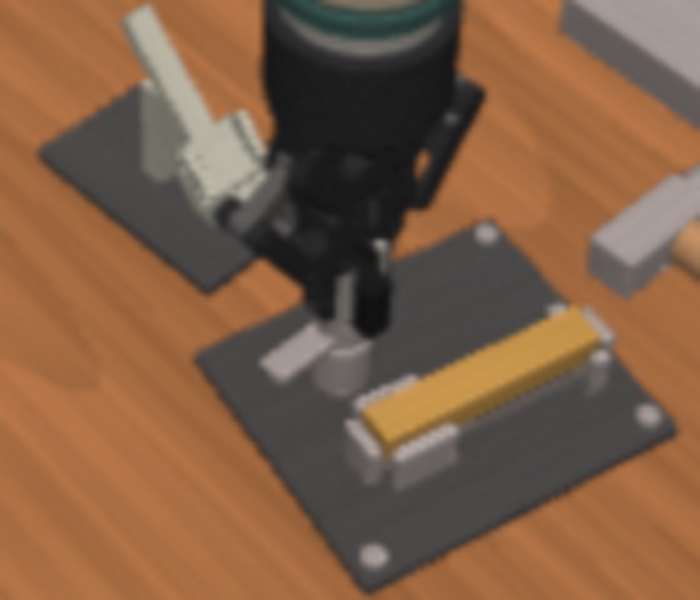

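The strap now points to fixture -x (crop 300,355), and the bar is fully uncovered. I'll release the knob and rise.

Emit:
play_rows([
  [[0.6,0,0,0,0],[0.55,0,0,0,0],[0.55,-0.005,0,0,0],[0.55,-0.04,0,0,0],[0.55,-0.08,0,0,0],[0.55,-0.1,0,0,0]],
])

```text
clock: 4.9
position: [0.5051, -0.1614, 0.1579]
ee_rot: [0.512, 0.493, 0.504, -0.491]
contact_force: [0.6, -0.1, -0.5]
width: 0.0381
```

```bash
python3 - <<'E'
from h import *
a=np.radians(-9.3);g=np.array([.5328,-.2158])+.022*np.array([np.cos(a),np.sin(a)]);print(g)
plan([g[0],g[1],.12],-99.3)
E
```

```text
[ 0.55451083 -0.21935528]
clock 4.9 pos [ 0.5051 -0.1614  0.1579] jawyaw 1.9 toolx [ 0.01  -0.005 -1.   ] w 0.0381 F [ 0.6 -0.1 -0.5] q [-0.44  0.26  1.73 -0.    1.15 -0.47]
shift mm [38.7 47.1 59.3]
turn options [np.float64(-258.8), np.float64(-78.8), np.float64(101.2), np.float64(281.2), np.float64(461.2)]
```

Emit:
play_rows([
  [[0.55,0.01,0.012,0.015,8.5],[0.55,0.02,0.024,0.03,17],[0.55,0.03,0.036,0.045,25.5],[0.55,0.038,0.047,0.059,34],[0.55,0.038,0.047,0.059,42.5],[0.55,0.038,0.047,0.059,51],[0.55,0.038,0.047,0.059,59.5],[0.55,0.038,0.047,0.059,68],[0.55,0.038,0.047,0.059,76.5],[0.55,0.038,0.047,0.059,85],[0.55,0.038,0.047,0.059,93.5],[0.55,0.038,0.047,0.059,101.2]],
])

```text
clock: 6.1
position: [0.5552, -0.2188, 0.1217]
ee_rot: [-0.058, 0.709, -0.061, -0.7]
contact_force: [0.4, 0.3, 0.1]
width: 0.0385
```

Emit:
play_rows([
  [[0.55,0,0,0,0],[0.55,0,0,0,0]],
])

```text
clock: 6.3
position: [0.5559, -0.2187, 0.1225]
ee_rot: [-0.057, 0.71, -0.06, -0.7]
contact_force: [-0.0, 0.4, -0.1]
width: 0.038
```

```bash
python3 - <<'E'
from h import *
plan([.5545,-.2194,.014],-99.3)
for n in("side","top"):
    im,d=manip.get_image(n)
    u,v=map(int,proj(n,[.53,-.19,.06])); crop(im,max(0,u-70),v-60,u+70,v+60,5 if n=="side" else 5,f"pics/{n}3.png")
E
```

```text
clock 6.3 pos [ 0.5559 -0.2187  0.1225] jawyaw -99.44 toolx [ 0.014 -0.006 -1.   ] w 0.038 F [-0.   0.4 -0.1] q [-0.49  0.38  1.63  0.    1.11  1.24]
shift mm [108.5   0.5   2.8]
turn options [np.float64(-360.1), np.float64(-180.1), np.float64(-0.1), np.float64(179.9), np.float64(359.9)]
```

View pics/side3.png

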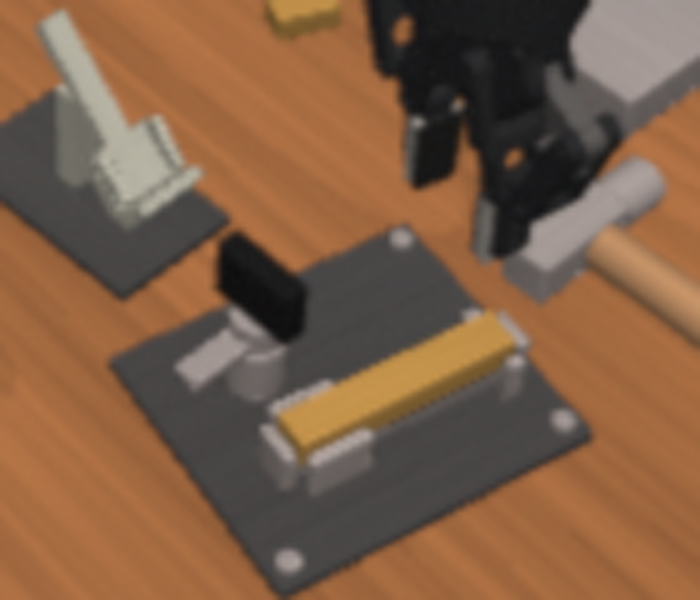

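The strap is clear, and the open jaws stand above the +x half of the bar. I'll descend and grip lightly.

Emit:
play_rows([
  [[0.55,0.04,0,0.003,0],[0.55,0.08,0,0.003,0],[0.55,0.1,0,0.003,0],[0.55,0.107,0,0.003,0],[0.55,0.107,0,0.003,0],[1,0.107,0,0.003,0],[1,0.107,0,0.003,0],[1,0.107,0,0.003,0],[1,0.107,0,0.003,0],[1,0.107,0,0.003,0]],
], grip_force=25)

```text
clock: 7.4
position: [0.5551, -0.2193, 0.0166]
ee_rot: [-0.057, 0.71, -0.06, -0.699]
contact_force: [0.4, 0.6, 6.2]
width: 0.0192
```

```bash
python3 - <<'E'
from h import *
plan([.5545,-.2194,.2],-99.3)
E
```

```text
clock 7.4 pos [ 0.5551 -0.2193  0.0166] jawyaw -99.5 toolx [ 0.016 -0.007 -1.   ] w 0.0192 F [0.4 0.6 6.2] q [-0.49  0.49  1.76  0.    0.88  1.24]
shift mm [-183.4    1.    -2.5]
turn options [np.float64(-360.2), np.float64(-180.2), np.float64(-0.2), np.float64(179.8), np.float64(359.8)]
```

Emit:
play_rows([
  [[1,-0.015,0,0,0],[1,-0.04,0,0,0],[1,-0.08,0,0,0],[1,-0.12,0,0,0],[1,-0.16,0,0,0],[1,-0.18,0,0,0],[1,-0.18,0,0,0],[1,-0.18,0,0,0]],
])

```text
clock: 8.2
position: [0.5514, -0.2177, 0.1955]
ee_rot: [-0.057, 0.71, -0.06, -0.7]
contact_force: [-1.0, -0.6, -4.3]
width: 0.0192
```

```bash
python3 - <<'E'
from h import *
plan([.52,-.033,.2],4)
for n in("side","top"):
    im,d=manip.get_image(n)
    u,v=map(int,proj(n,[.53,-.19,.16])); crop(im,max(0,u-70),v-60,u+70,v+60,5 if n=="side" else 5,f"pics/{n}4.png")
E
```

```text
clock 8.2 pos [ 0.5514 -0.2177  0.1955] jawyaw -99.5 toolx [ 0.014 -0.006 -1.   ] w 0.0192 F [-1.  -0.6 -4.3] q [-0.49  0.32  1.54  0.    1.27  1.24]
shift mm [  -6.1 -177.    61.3]
turn options [np.float64(-463.5), np.float64(-283.5), np.float64(-103.5), np.float64(76.5), np.float64(256.5)]
```

View pics/side4.png

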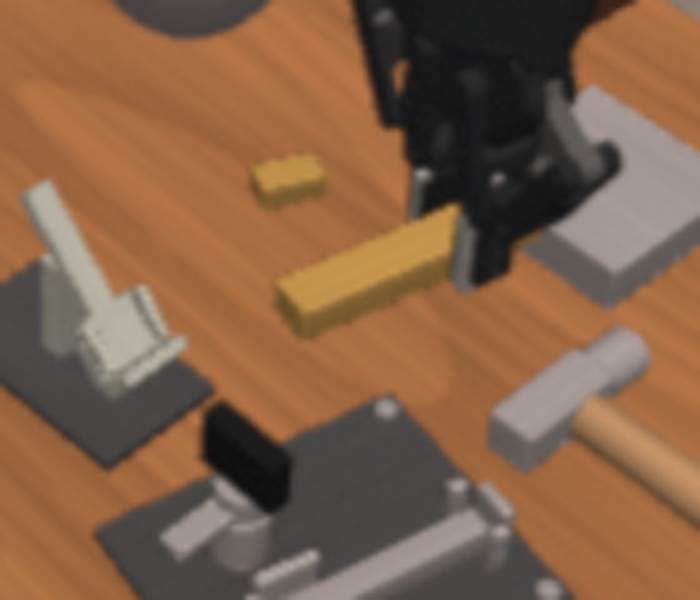

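View pics/top4.png

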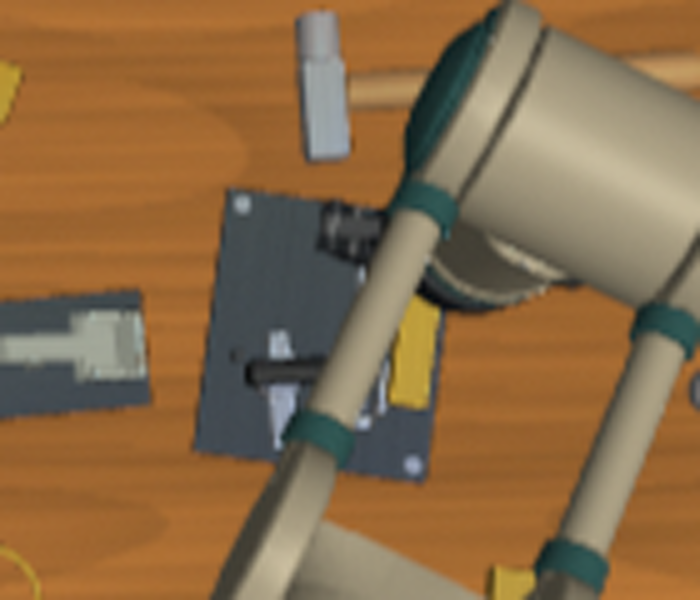

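The bar is held, level, and out of the fixture, at (370,265) in the crop. Before going there, I'll check the rest's centre line in the first pictures.

```bash
python3 - <<'E'
from h import *
o=np.array([.5179,-.0263]);a=np.radians(93.95);X=np.array([np.cos(a),np.sin(a)]);Y=np.array([-X[1],X[0]])
for n in("top","side"):
    D=np.load(n+"0.npz");C=cloud(n,D["d"]);p=C.reshape(-1,3)
    x=(p[:,:2]-o)@X;y=(p[:,:2]-o)@Y;z=p[:,2]
    m=(abs(x)<.06)&(abs(y)<.035)&(z>.015)&(z<.15)
    dist=(z-.080)*.7071-(x+.007)*.7071+.008 # distance above face
    for lo,hi in[(-.045,-.03),(-.02,-.01),(-.01,0),(0,.01),(.01,.02),(.02,.03)]:
        k=m&(x>lo)&(x<hi)&(abs(dist)<.008)
        if k.sum(): print(n,lo,hi,k.sum(),"y",y[k].min().round(4),y[k].max().round(4),"mean",y[k].mean().round(4),"dist",dist[k].mean().round(4),"zmax",z[k].max().round(4))
E
```

```text
top -0.045 -0.03 55 y -0.0191 0.0178 mean -0.0011 dist 0.0012 zmax 0.0556
top -0.02 -0.01 29 y -0.0209 0.0173 mean -0.0008 dist -0.002 zmax 0.0646
top -0.01 0 17 y -0.0059 0.0056 mean -0.0005 dist 0.0009 zmax 0.0765
top 0 0.01 18 y -0.006 0.0054 mean 0.0002 dist 0.0004 zmax 0.0878
top 0.01 0.02 17 y -0.0063 0.0054 mean -0.0009 dist 0.0007 zmax 0.1015
top 0.02 0.03 17 y -0.0067 0.005 mean -0.0007 dist -0.0014 zmax 0.1041
side -0.045 -0.03 118 y -0.0208 0.0193 mean 0.0006 dist 0.0008 zmax 0.0554
side -0.02 -0.01 44 y -0.0147 0.0179 mean 0.0009 dist -0.0025 zmax 0.0645
side -0.01 0 41 y -0.0061 0.0075 mean 0.001 dist -0.0021 zmax 0.0768
side 0 0.01 40 y -0.0074 0.0079 mean 0.0006 dist -0.0022 zmax 0.0858
side 0.01 0.02 47 y -0.0091 0.0087 mean 0.0007 dist -0.0017 zmax 0.0975
side 0.02 0.03 18 y -0.0069 0.008 mean 0.0021 dist -0.0026 zmax 0.0982
```

The rest's geometry agrees with both depth views: lateral offset under 1 mm and face distance about 2 mm. I'll move over it and turn.

```bash
python3 - <<'E'
from h import *
plan([.518,-.0293,.15],4)
E
```

```text
clock 8.3 pos [ 0.5508 -0.2174  0.1941] jawyaw -99.5 toolx [ 0.011 -0.005 -1.   ] w 0.0194 F [-0.9  0.2 -4.3] q [-0.49  0.32  1.54  0.    1.27  1.24]
shift mm [  42.9 -180.2   63.9]
turn options [np.float64(-463.5), np.float64(-283.5), np.float64(-103.5), np.float64(76.5), np.float64(256.5)]
```

Emit:
play_rows([
  [[1,0,-0.015,0.005,-8.5],[1,0,-0.03,0.01,-17],[1,0,-0.045,0.016,-25.5],[1,0,-0.06,0.021,-34],[1,0,-0.075,0.027,-42.5],[1,0,-0.09,0.032,-51],[1,0,-0.108,0.038,-59.5],[1,0,-0.126,0.045,-68],[1,0,-0.144,0.051,-76.5],[1,0.01,-0.162,0.057,-85],[1,0.02,-0.175,0.062,-93.5],[1,0.035,-0.18,0.064,-102]],
])

```text
clock: 9.5
position: [0.5164, -0.0279, 0.156]
ee_rot: [0.516, 0.488, 0.51, -0.486]
contact_force: [-0.6, 0.3, -3.2]
width: 0.0196
```

```bash
python3 - <<'E'
from h import *
plan([.518,-.0293,.13],4)
for n in("side",):
    im,d=manip.get_image(n)
    u,v=map(int,proj(n,[.518,-.03,.12])); crop(im,max(0,u-70),v-60,u+70,v+60,5,f"pics/{n}5.png")
E
```

```text
clock 9.5 pos [ 0.5164 -0.0279  0.156 ] jawyaw 2.92 toolx [ 0.008 -0.003 -1.   ] w 0.0196 F [-0.6  0.3 -3.2] q [-0.19  0.24  1.75 -0.    1.14 -0.24]
shift mm [26.   1.3  1.4]
turn options [np.float64(-361.1), np.float64(-181.1), np.float64(-1.1), np.float64(178.9), np.float64(358.9)]
```

View pics/side5.png

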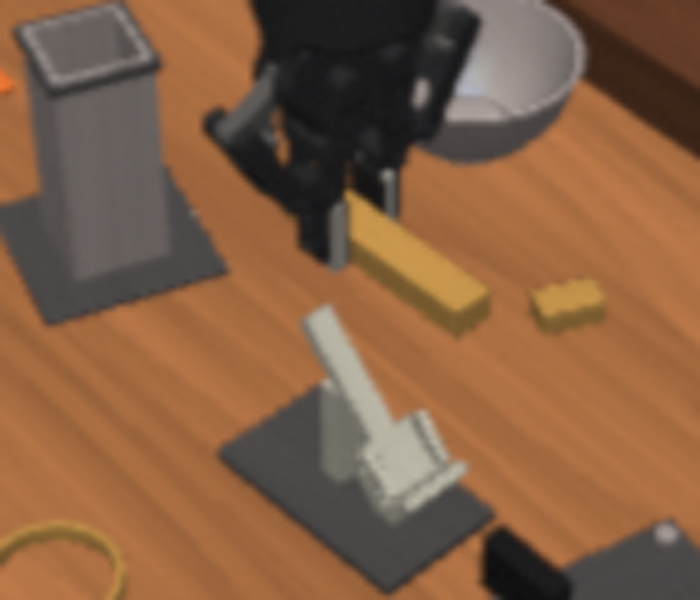

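The bar points towards the stop side, with its free end at (470,305) in the crop. I'll measure its tilt by depth.

```bash
cat >> h.py <<'E'
O=np.array([.5179,-.0263]);_a=np.radians(93.95);RX=np.array([np.cos(_a),np.sin(_a)]);RY=np.array([-RX[1],RX[0]])
def bartilt(tag=None,n="side",zmin=.03):
    im,d=manip.get_image(n);C=cloud(n,d);h=cv2.cvtColor(im,cv2.COLOR_RGB2HSV)
    b=(h[...,0]>14)&(h[...,0]<32)&(h[...,1]>110)&(h[...,2]>70)
    p=C;x=(p[...,:2]-O)@RX;y=(p[...,:2]-O)@RY;z=p[...,2]
    m=b&(z>zmin)&(z<.4)&(abs(x)<.3)&(abs(y)<.05)
    q=np.stack([x[m],y[m],z[m]],-1)*1000
    print("brass pts",len(q),"min",q.min(0).round(1),"max",q.max(0).round(1))
    hi=q
    l=cv2.fitLine(hi[:,[0,2]].astype(np.float32),cv2.DIST_HUBER,0,.01,.01).ravel();print("xz line tilt deg",np.degrees(np.arctan2(l[1],l[0])).round(1),"through",l[2:].round(1))
    l=cv2.fitLine(hi[:,[0,1]].astype(np.float32),cv2.DIST_HUBER,0,.01,.01).ravel();print("xy yaw err",np.degrees(np.arctan(l[1]/l[0])).round(1),"through",l[2:].round(1))
    if tag:
        u,v=map(int,proj(n,[.518,-.03,.10])); crop(im,max(0,u-70),v-60,u+70,v+60,5,f"pics/{tag}.png")
E
python3 - <<'E'
from h import *
bartilt()
E
```

```text
brass pts 381 min [-78.5  -8.6 153.7] max [  9.3  17.2 189.7]
xz line tilt deg 1.0 through [-40.9 170.6]
xy yaw err -4.6 through [-44.9   8.4]
```

Emit:
play_rows([
  [[1,0.02,0.001,0.0015,-1],[1,0.04,0.001,0.0015,-1],[1,0.05,0.001,0.0015,-1],[1,0.056,0.001,0.0015,-1],[1,0.062,0.001,0.0015,-1],[1,0.068,0.001,0.0015,-1]],
], grip_force=20)

```text
clock: 10.2
position: [0.5161, -0.0313, 0.0875]
ee_rot: [0.518, 0.483, 0.513, -0.485]
contact_force: [-3.4, -5.2, 6.2]
width: 0.0198
```

```bash
python3 - <<'E'
from h import *
bartilt("side6")
plan([.518,-.0293,.08],4)
E
```

```text
brass pts 351 min [-80.7 -17.4  40.9] max [  4.7  15.4 120. ]
xz line tilt deg 13.2 through [-43.6  97.5]
xy yaw err -5.8 through [-44.5   4.7]
clock 10.25 pos [ 0.516  -0.0314  0.0867] jawyaw 3.57 toolx [ 0.003 -0.006 -1.   ] w 0.0194 F [-1.9 -5.3  3.4] q [-0.19  0.31  1.85 -0.01  0.98 -0.25]
shift mm [ 6.7  2.1 -2. ]
turn options [np.float64(-360.4), np.float64(-180.4), np.float64(-0.4), np.float64(179.6), np.float64(359.6)]
```

View pics/side6.png

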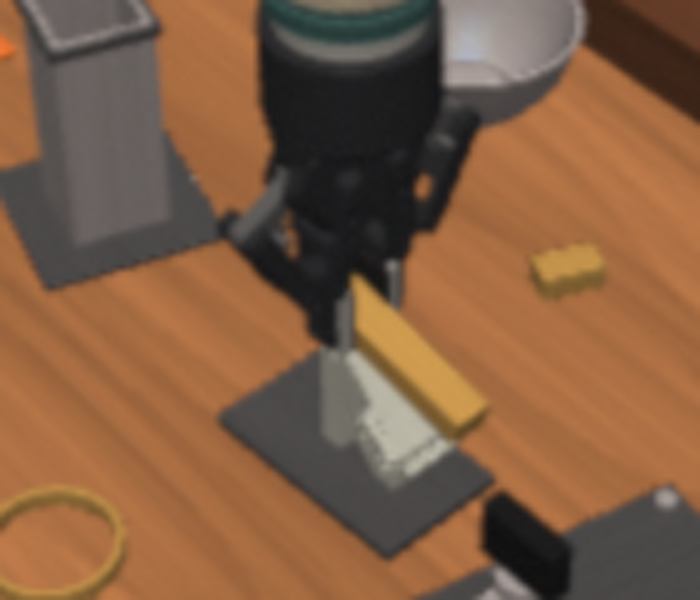

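The bar pivots in the grip against the rest's top edge as planned. Next I'll draw it up-slope while pressing, so it swings down onto the face behind the stop.

Emit:
play_rows([
  [[1,-0.003,0.001,-0.006,0],[1,-0.003,0.001,-0.011,0],[1,-0.002,0.001,-0.016,0],[1,0.0,0.001,-0.016,0],[1,0.002,0.001,-0.016,0],[1,0.003,0.001,-0.016,0],[1,0.003,0.001,-0.016,0]],
])

```text
clock: 10.95
position: [0.5178, -0.017, 0.087]
ee_rot: [0.52, 0.483, 0.511, -0.484]
contact_force: [-3.7, -5.5, 17.0]
width: 0.0194
```

```bash
python3 - <<'E'
from h import *
bartilt("side7")
plan([.518,-.0293,.08],4)
E
```

```text
brass pts 356 min [-64.4 -11.1  69.4] max [ 18.2  13.5 134.1]
xz line tilt deg 21.0 through [-27.8  94. ]
xy yaw err -5.7 through [-28.    2.2]
clock 11.0 pos [ 0.5178 -0.017   0.087 ] jawyaw 3.67 toolx [ 0.008 -0.01  -1.   ] w 0.0193 F [-4.6 -5.9 15.1] q [-0.16  0.31  1.85 -0.01  0.97 -0.22]
shift mm [ 7.2 -0.7 12.2]
turn options [np.float64(-360.3), np.float64(-180.3), np.float64(-0.3), np.float64(179.7), np.float64(359.7)]
```

View pics/side7.png

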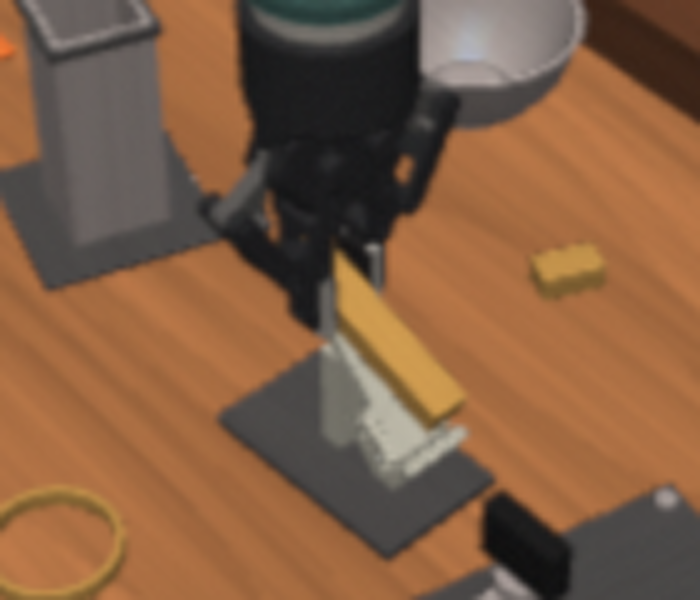

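The tilt is about 25°. I'll repeat at the longer lever and then return up-slope.

Emit:
play_rows([
  [[1,-0.002,0,0.006,0],[1,-0.001,0,0.012,0],[1,0.003,0,0.013,0],[1,0.007,0,0.013,0],[1,0.009,0,0.013,0],[1,0.009,0,0.012,0],[1,0.004,0,0.006,0],[1,-0.001,0,-0.001,0],[1,0.001,0,-0.002,0],[1,0.004,0,-0.002,0],[1,0.005,0,-0.002,0]],
])

```text
clock: 12.1
position: [0.5183, -0.0148, 0.0852]
ee_rot: [0.521, 0.483, 0.511, -0.484]
contact_force: [-7.9, -0.6, 28.9]
width: 0.0194
```

```bash
python3 - <<'E'
from h import *
bartilt("side8")
plan([.518,-.0293,.08],4)
E
```

```text
brass pts 354 min [-57.9 -16.5  43.2] max [ 22.1  12.  113. ]
xz line tilt deg 30.8 through [-22.3  87.6]
xy yaw err -6.6 through [-21.    0.7]
clock 12.15 pos [ 0.5184 -0.0148  0.0853] jawyaw 3.73 toolx [ 0.011 -0.011 -1.   ] w 0.0194 F [-5.4 -0.1 22.1] q [-0.16  0.31  1.85 -0.01  0.96 -0.22]
shift mm [ 5.4 -1.4 14.4]
turn options [np.float64(-360.3), np.float64(-180.3), np.float64(-0.3), np.float64(179.7), np.float64(359.7)]
```

View pics/side8.png

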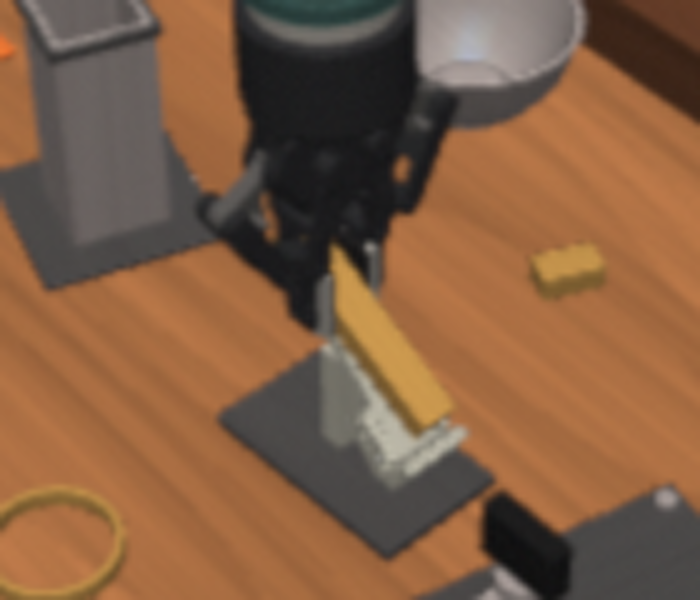

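The tilt is about 38°, and the lower end is just above the face, inside the stop. I'll ease off, draw back 2 mm, and open just enough for the bar to settle between the fingers.

Emit:
play_rows([
  [[1,-0.002,-0.001,-0.002,0],[1,-0.001,-0.001,-0.002,0],[0.74,-0.001,-0.001,-0.002,0],[0.72,-0.001,-0.001,-0.002,0],[0.72,-0.001,-0.001,-0.002,0],[0.72,-0.001,-0.001,-0.002,0]],
])

```text
clock: 12.75
position: [0.5171, -0.0129, 0.0858]
ee_rot: [0.521, 0.483, 0.511, -0.484]
contact_force: [-1.5, -0.4, -0.0]
width: 0.0243
```

```bash
python3 - <<'E'
from h import *
bartilt("side9")
plan([.518,-.0293,.08],4)
E
```

```text
brass pts 414 min [-52.3 -20.1  40.7] max [ 23.   16.2 140.9]
xz line tilt deg 45.4 through [-15.6  79.4]
xy yaw err -6.4 through [-15.7   2. ]
clock 12.8 pos [ 0.5172 -0.0129  0.0859] jawyaw 3.73 toolx [ 0.01  -0.011 -1.   ] w 0.024 F [ 0.2 -0.9  0. ] q [-0.15  0.31  1.85 -0.01  0.97 -0.21]
shift mm [ 6.1 -0.3 16.4]
turn options [np.float64(-360.3), np.float64(-180.3), np.float64(-0.3), np.float64(179.7), np.float64(359.7)]
```

View pics/side9.png

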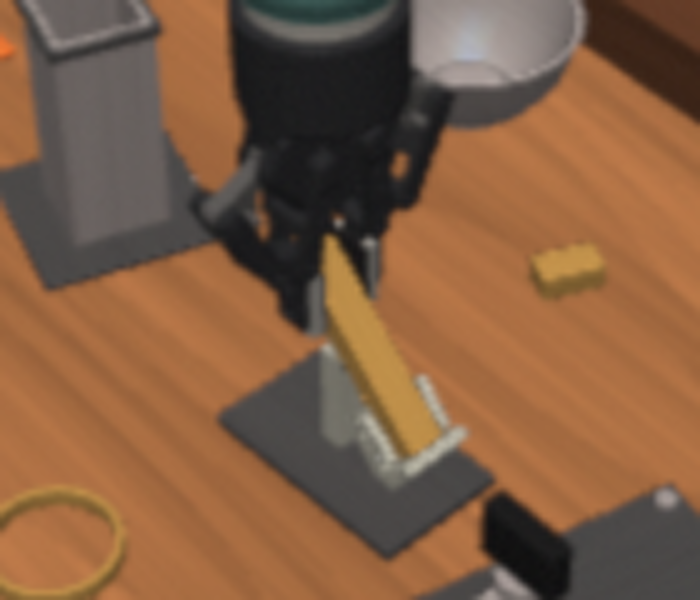

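The bar lies at 45.4° against the stop, with its lower end at (420,445) in the crop, and it's released. I'll open further and rise clear to confirm.

Emit:
play_rows([
  [[0.6,0,0,0,0],[0.5,0,0,0,0],[0.5,-0.03,0,0,0],[0.5,-0.065,0,0,0],[0.5,-0.07,0,-0.008,0],[0.5,-0.07,0,-0.008,0]],
])

```text
clock: 13.4
position: [0.5166, -0.0036, 0.157]
ee_rot: [0.522, 0.484, 0.51, -0.483]
contact_force: [0.3, -0.3, -0.2]
width: 0.0428
```

```bash
python3 - <<'E'
from h import *
bartilt("side10")
t=O+.022*RX
plan([t[0],t[1],.094],3.95)
E
```

```text
brass pts 503 min [-51.4 -19.   42.2] max [ 34.1  13.1 123.8]
xz line tilt deg 44.9 through [-10.5  84.3]
xy yaw err 2.9 through [-9.7  4.3]
clock 13.45 pos [ 0.5157 -0.0038  0.1558] jawyaw 3.77 toolx [ 0.01  -0.011 -1.   ] w 0.0427 F [-0.3  0.5 -0.7] q [-0.14  0.24  1.76 -0.01  1.13 -0.2 ]
shift mm [61.8  0.1 -0.1]
turn options [np.float64(-360.2), np.float64(-180.2), np.float64(-0.2), np.float64(179.8), np.float64(359.8)]
```

View pics/side10.png

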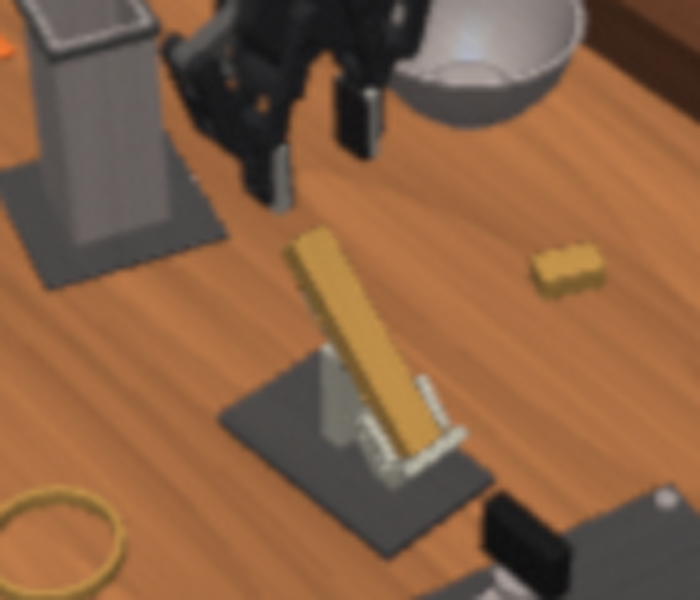

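The bar lies free on the rest, at 44.9°, spanning z 42–124 mm as it should. I'll take it by its upper part.

Emit:
play_rows([
  [[0.55,0.03,0,0,0],[0.55,0.058,0,0,0],[0.55,0.062,0,0,0],[0.55,0.062,0,0,0],[1,0.062,0,0,0],[1,0.062,0,0,0],[1,0.062,0,0,0],[1,0.062,0,0,0],[1,0.062,0,0,0]],
], grip_force=22)

```text
clock: 14.35
position: [0.5169, -0.0046, 0.0946]
ee_rot: [0.522, 0.483, 0.51, -0.483]
contact_force: [-0.3, -0.7, 2.8]
width: 0.0196
```

```bash
python3 - <<'E'
from h import *
bartilt("side11")
t=O+.022*RX
plan([t[0],t[1],.094],3.95)
E
```

```text
brass pts 446 min [-50.3 -18.2  40.4] max [ 29.2  12.8 138.5]
xz line tilt deg 45.2 through [-13.4  81.6]
xy yaw err -6.0 through [-13.4   2.1]
clock 14.4 pos [ 0.517  -0.0046  0.0946] jawyaw 3.77 toolx [ 0.012 -0.011 -1.   ] w 0.0198 F [ 0.2 -0.6  3.5] q [-0.14  0.3   1.84 -0.01  0.98 -0.2 ]
shift mm [ 0.6 -0.6 -0.3]
turn options [np.float64(-360.2), np.float64(-180.2), np.float64(-0.2), np.float64(179.8), np.float64(359.8)]
```

Now I'll swing the grip in an arc about the bar's lower end, which stands in the corner of face and stop, so the bar turns upright in the pads.

Emit:
play_rows([
  [[1,-0.006,0,0.005,0],[1,-0.011,0,0.011,0],[1,-0.016,0,0.017,0],[1,-0.02,0,0.023,0],[1,-0.023,0,0.03,0],[1,-0.026,0,0.036,0],[1,-0.029,0,0.043,0],[1,-0.031,0,0.05,0],[1,-0.032,0,0.057,0],[1,-0.033,0,0.065,0],[1,-0.033,0,0.069,0],[1,-0.033,0,0.069,0]],
])

```text
clock: 15.6
position: [0.5212, -0.0738, 0.1283]
ee_rot: [0.522, 0.484, 0.51, -0.483]
contact_force: [0.1, 0.5, -3.2]
width: 0.02
```

```bash
python3 - <<'E'
from h import *
bartilt("side12")
t=O+.022*RX
plan([t[0],t[1],.094],3.95)
E
```

```text
brass pts 507 min [-119.3  -12.6   71.7] max [-41.1  18.7 169.8]
xz line tilt deg 45.6 through [-82.9 114.9]
xy yaw err -5.2 through [-84.1   3.7]
clock 15.65 pos [ 0.521  -0.0733  0.1282] jawyaw 3.73 toolx [ 0.012 -0.011 -1.   ] w 0.0193 F [-0.6 -0.5 -3.4] q [-0.27  0.28  1.78 -0.01  1.07 -0.33]
shift mm [ 33.4  -0.5 -69.5]
turn options [np.float64(-360.2), np.float64(-180.2), np.float64(-0.2), np.float64(179.8), np.float64(359.8)]
```

View pics/side12.png

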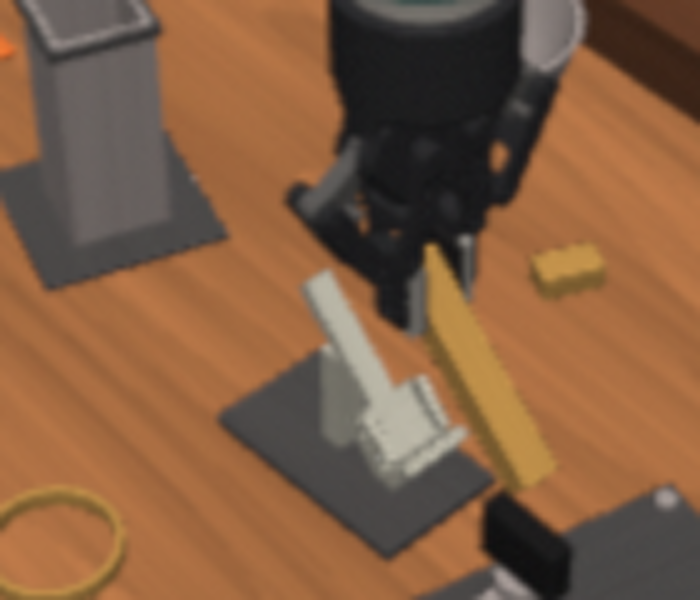

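The bar stayed at 45° in the pads and slid over the stop. It's still held, with its lower end at (535,475) in the crop and clear of the knob. Instead I'll use the bin's vertical inner wall: put the tilted lower end a little way into the mouth, then swing the grip upright against the wall. First I'll lift and travel.

Emit:
play_rows([
  [[1,-0.02,0,0,0],[1,-0.05,0,0,0],[1,-0.075,0,0,0],[1,-0.093,0,0,0],[1,-0.095,0,-0.02,0],[1,-0.095,0,-0.04,0]],
])

```text
clock: 16.25
position: [0.5176, -0.032, 0.2237]
ee_rot: [0.522, 0.484, 0.51, -0.483]
contact_force: [0.3, -1.0, -3.5]
width: 0.0194
```

```bash
cat >> h.py <<'E'
B=np.array([.5294,.1955]);_h=np.radians(75.5);H=np.array([np.cos(_h),np.sin(_h)])
def binpt(x,z): t=B+x/1000*H; return [t[0],t[1],z/1000]
E
python3 - <<'E'
from h import *
plan(binpt(55.6,224),-14.5)
E
```

```text
clock 16.25 pos [ 0.5176 -0.032   0.2237] jawyaw 3.68 toolx [ 0.014 -0.011 -1.   ] w 0.0194 F [ 0.3 -1.  -3.5] q [-0.19  0.19  1.64 -0.01  1.29 -0.25]
shift mm [  -2.9   43.7 -279.1]
turn options [np.float64(-341.8), np.float64(-161.8), np.float64(18.2), np.float64(198.2), np.float64(378.2)]
```

Emit:
play_rows([
  [[1,-0.003,0.004,-0.03,2],[1,-0.003,0.011,-0.07,5],[1,-0.003,0.017,-0.11,8],[1,-0.003,0.023,-0.15,11],[1,-0.003,0.03,-0.19,14],[1,-0.003,0.036,-0.23,16],[1,-0.003,0.04,-0.26,18.2],[1,-0.003,0.044,-0.275,18.2],[1,-0.003,0.044,-0.279,18.2],[1,-0.003,0.044,-0.279,18.2]],
])

```text
clock: 17.25
position: [0.5434, 0.2489, 0.2238]
ee_rot: [0.439, 0.56, 0.427, -0.558]
contact_force: [0.2, -0.9, -2.8]
width: 0.0192
```

```bash
cat >> h.py <<'E'
def binview(tag):
    for n in("side","top"):
        im,d=manip.get_image(n);C=cloud(n,d);h=cv2.cvtColor(im,cv2.COLOR_RGB2HSV)
        b=(h[...,0]>14)&(h[...,0]<32)&(h[...,1]>110)&(h[...,2]>70)
        W=np.array([-H[1],H[0]])
        x=(C[...,:2]-B)@H*1000;y=(C[...,:2]-B)@W*1000;z=C[...,2]*1000
        m=b&(abs(y)<45)&(x>-60)&(x<110)&(z>60)&(z<350)
        if m.sum()>20:
            q=np.stack([x[m],y[m],z[m]],-1)
            l=cv2.fitLine(q[:,[0,2]].astype(np.float32),cv2.DIST_HUBER,0,.01,.01).ravel()
            print(n,m.sum(),"1-99%",np.percentile(q,1,0).round(1),np.percentile(q,99,0).round(1),"tilt",np.degrees(np.arctan2(l[1],l[0])).round(1),"thru",l[2:].round(1),"y med",np.median(q[:,1]).round(1))
        u,v=map(int,proj(n,[B[0],B[1],.15])); crop(im,max(0,u-70),max(0,v-80),u+70,v+40,5,f"pics/{tag}_{n}.png")
E
python3 - <<'E'
from h import *
binview("b1")
plan(binpt(55.6,167),-14.5)
E
```

```text
side 420 1-99% [-15.9  -9.3 168.9] [ 58.   11.2 250. ] tilt 46.3 thru [ 20.5 211.2] y med 1.4
top 227 1-99% [-16.2 -10.1 108.3] [ 43.6   9.3 239.6] tilt 46.4 thru [ 15.3 209.5] y med 0.2
clock 17.35 pos [0.5435 0.2479 0.224 ] jawyaw -14.56 toolx [ 0.013 -0.012 -1.   ] w 0.0196 F [-0.3 -0.  -2.5] q [ 0.32  0.31  1.47 -0.02  1.35  0.58]
shift mm [57.  -1.5 -1.8]
turn options [np.float64(-360.1), np.float64(-180.1), np.float64(-0.1), np.float64(179.9), np.float64(359.9)]
```

View pics/b1_side.png

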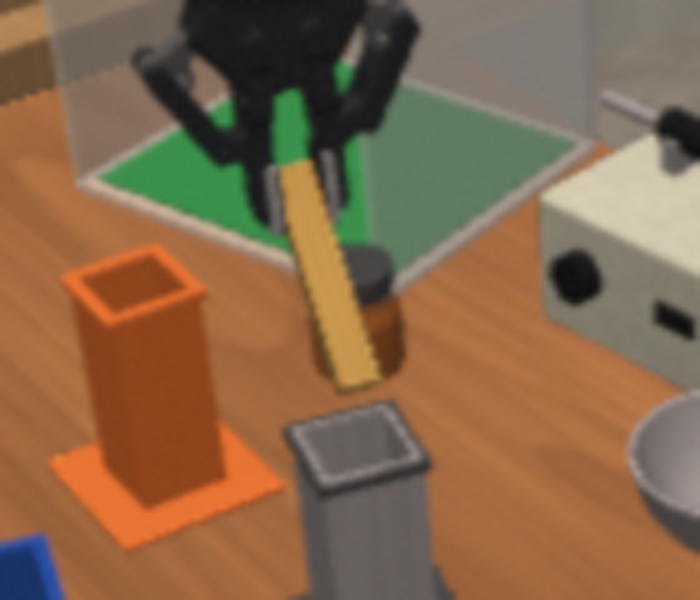

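View pics/b1_top.png

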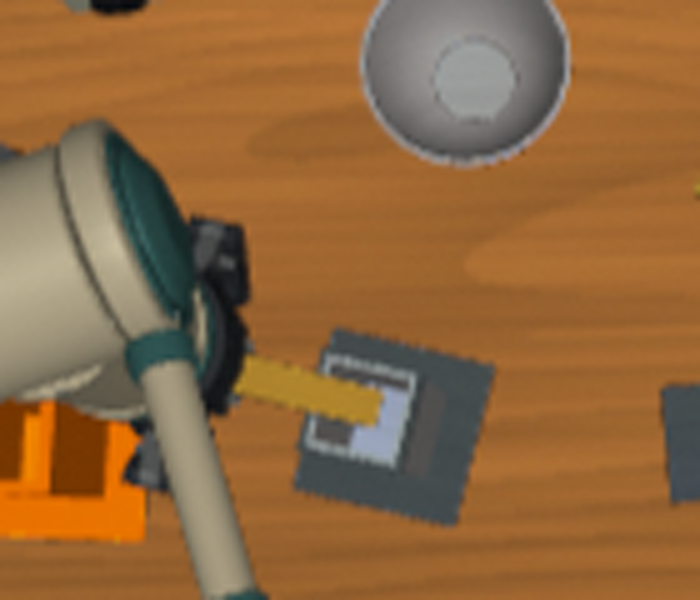

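The bar's lower end is above the mouth, centred across it (side 360,385; top 375,405 in the crops). The end corner is at -16 mm and the tilt is 46°. I'll lower it into the mouth.

Emit:
play_rows([
  [[1,0.02,-0.001,0,0],[1,0.04,-0.001,0,0],[1,0.053,-0.001,0,0],[1,0.059,-0.001,0,0],[1,0.059,-0.001,0,0]],
])

```text
clock: 17.85
position: [0.5431, 0.2466, 0.1643]
ee_rot: [0.438, 0.56, 0.426, -0.559]
contact_force: [-0.1, -0.9, -3.2]
width: 0.0202
```

```bash
python3 - <<'E'
from h import *
plan(binpt(55.6,167),-14.5)
E
```

```text
clock 17.85 pos [0.5431 0.2466 0.1643] jawyaw -14.61 toolx [ 0.012 -0.012 -1.   ] w 0.0202 F [-0.1 -0.9 -3.2] q [ 0.32  0.35  1.57 -0.02  1.22  0.58]
shift mm [-2.7 -0.4 -2.7]
turn options [np.float64(-360.1), np.float64(-180.1), np.float64(-0.1), np.float64(179.9), np.float64(359.9)]
```

Emit:
play_rows([
  [[1,0,0,0.004,0],[1,-0.004,0,0.009,0],[1,-0.008,0,0.015,0],[1,-0.012,0,0.021,0],[1,-0.016,0,0.028,0],[1,-0.019,0,0.034,0],[1,-0.022,0,0.041,0],[1,-0.024,0,0.048,0],[1,-0.026,0,0.056,0],[1,-0.026,0,0.064,0],[1,-0.026,0,0.071,0],[1,-0.026,0,0.071,0]],
])

```text
clock: 19.05
position: [0.5242, 0.1767, 0.1907]
ee_rot: [-0.438, -0.56, -0.426, 0.56]
contact_force: [0.4, 0.2, -3.1]
width: 0.0196
```

```bash
python3 - <<'E'
from h import *
binview("b2")
plan(binpt(0,180),-14.5)
E
```

```text
side 292 1-99% [-24.4  -9.8 128.3] [ -2.1  11.  221.2] tilt 88.4 thru [-19.7 175.4] y med 1.0
clock 19.15 pos [0.5239 0.177  0.1903] jawyaw -14.62 toolx [ 0.009 -0.015 -1.   ] w 0.0193 F [-0.5 -0.1 -3.4] q [ 0.21  0.27  1.62 -0.02  1.25  0.47]
shift mm [ 10.1   0.5 -19.4]
turn options [np.float64(-360.1), np.float64(-180.1), np.float64(-0.1), np.float64(179.9), np.float64(359.9)]
```

View pics/b2_side.png

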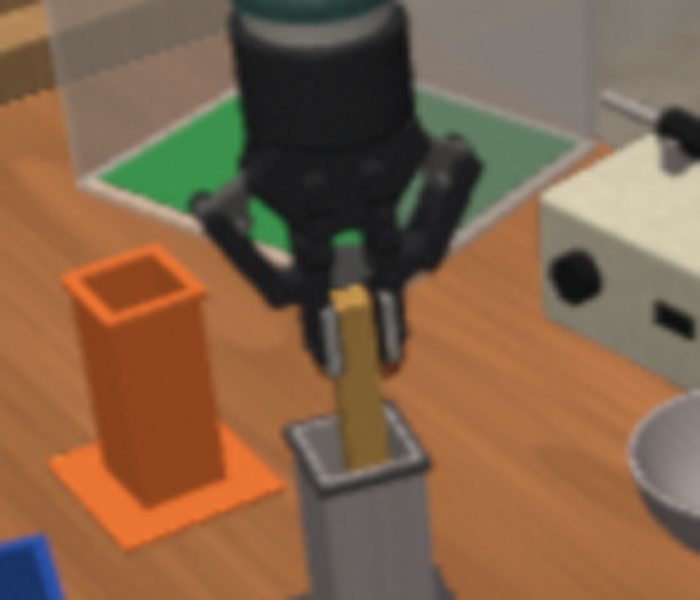

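The bar hangs upright, at about 88°, in the mouth. I'll centre it, lower it well into the bin, check, and release.

Emit:
play_rows([
  [[1,0,0,-0.007,0],[1,0,0,-0.013,0],[1,0.01,0,-0.013,0],[1,0.025,0,-0.013,0],[1,0.038,0,-0.013,0],[1,0.043,0,-0.013,0],[1,0.043,0,-0.013,0]],
])

```text
clock: 19.85
position: [0.5268, 0.1887, 0.1458]
ee_rot: [-0.438, -0.558, -0.427, 0.561]
contact_force: [-0.2, 0.7, -2.0]
width: 0.0197
```

```bash
python3 - <<'E'
from h import *
binview("b3")
plan(binpt(0,180),-14.5)
E
```

```text
side 164 1-99% [-12.5  -8.2 119.2] [  7.3  12.5 177.2] tilt 87.7 thru [ -7.  148.7] y med 0.7
clock 19.95 pos [0.5279 0.189  0.1473] jawyaw -14.62 toolx [ 0.01  -0.015 -1.   ] w 0.0196 F [-0.8  0.1 -2. ] q [ 0.23  0.31  1.67 -0.02  1.15  0.49]
shift mm [-32.8   0.3  -6.3]
turn options [np.float64(-360.1), np.float64(-180.1), np.float64(-0.1), np.float64(179.9), np.float64(359.9)]
```

View pics/b3_side.png

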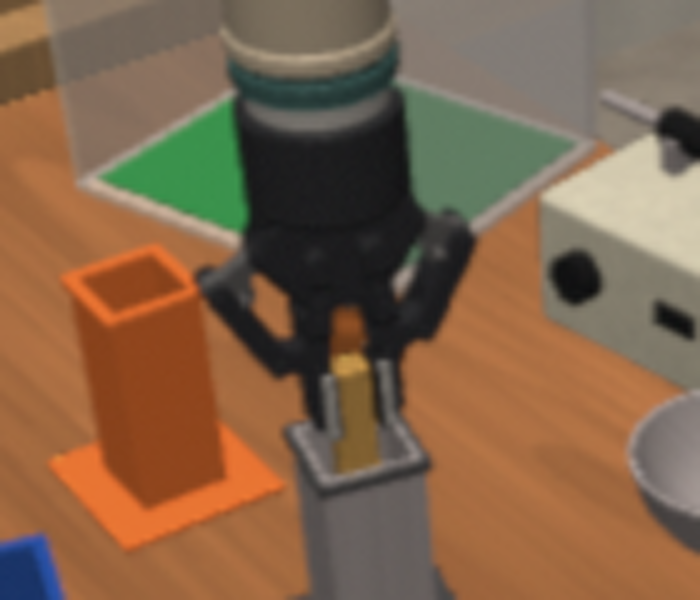

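The bar is upright and inside the mouth, roughly centred (355,440 in the crop). I'll release it and rise.

Emit:
play_rows([
  [[0.6,0,0,0,0],[0.55,0,0,0,0],[0.55,0,0,0,0],[0.55,-0.03,0,0,0],[0.55,-0.07,0,0,0],[0.55,-0.11,0,0,0],[0.55,-0.14,0,0,0],[0.55,-0.14,0.02,-0.05,0],[0.55,-0.14,0.04,-0.1,0],[0.55,-0.14,0.05,-0.15,0],[0.55,-0.14,0.05,-0.18,0],[0.55,-0.14,0.05,-0.18,0]],
])

```text
clock: 21.15
position: [0.6213, 0.3575, 0.284]
ee_rot: [-0.439, -0.559, -0.428, 0.559]
contact_force: [-1.0, -0.6, 0.3]
width: 0.0384
```

```bash
python3 - <<'E'
from h import *
binview("b4")
for n in("side","top"):
    im,d=manip.get_image(n);cv2.imwrite(f"pics/{n}end.png",im[:,:,::-1])
    a=np.load(f"{n}0.npz")["im"];df=(np.abs(im.astype(int)-a).max(-1)>40).astype(np.uint8)
    k,_,s,c=cv2.connectedComponentsWithStats(df);print(n,[(s[i].tolist(),c[i].round().tolist()) for i in range(1,k) if s[i][4]>15])
print(st()[0]["position"],st()[0]["clock"])
E
```

```text
top 33 1-99% [-20.6  -9.8  86.1] [ -8.7   7.4 124.6] tilt -84.6 thru [-13.7 115.9] y med -0.5
side [([164, 0, 56, 74, 2214], [191.0, 32.0]), ([0, 17, 21, 10, 156], [10.0, 22.0]), ([0, 26, 40, 93, 2195], [19.0, 69.0]), ([285, 262, 9, 8, 53], [288.0, 266.0]), ([295, 263, 10, 9, 55], [300.0, 267.0]), ([277, 271, 16, 22, 129], [285.0, 283.0]), ([294, 278, 12, 16, 103], [300.0, 285.0]), ([298, 278, 47, 30, 535], [321.0, 293.0]), ([11, 295, 61, 95, 2415], [37.0, 344.0]), ([0, 323, 28, 49, 325], [10.0, 347.0])]
top [([10, 110, 201, 310, 22676], [118.0, 290.0]), ([23, 150, 8, 15, 49], [27.0, 156.0]), ([12, 152, 21, 27, 221], [21.0, 165.0]), ([346, 203, 11, 38, 267], [351.0, 221.0]), ([208, 221, 7, 9, 47], [211.0, 225.0]), ([326, 224, 18, 24, 154], [334.0, 235.0]), ([0, 320, 89, 100, 3933], [38.0, 360.0]), ([281, 385, 27, 24, 202], [295.0, 395.0]), ([277, 395, 28, 18, 146], [289.0, 404.0]), ([308, 411, 13, 9, 72], [314.0, 415.0]), ([243, 413, 14, 7, 61], [251.0, 417.0])]
[0.62006981 0.35167483 0.28615053] 21.35
```

View pics/b4_side.png

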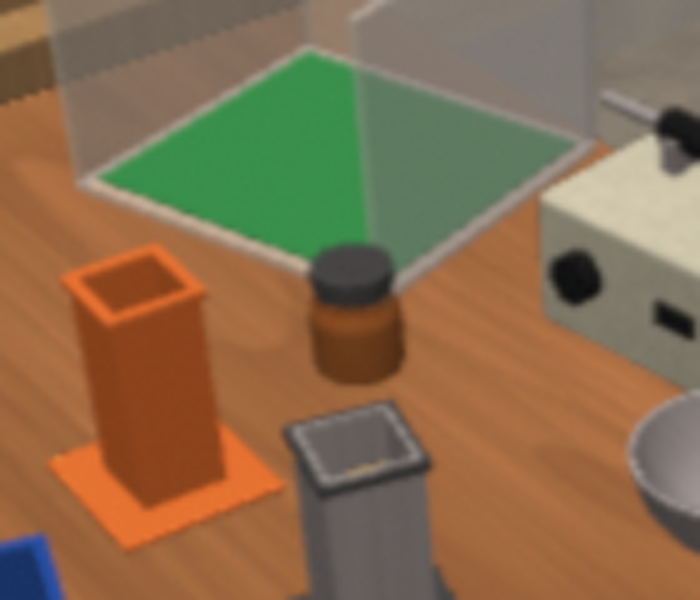

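View pics/topend.png

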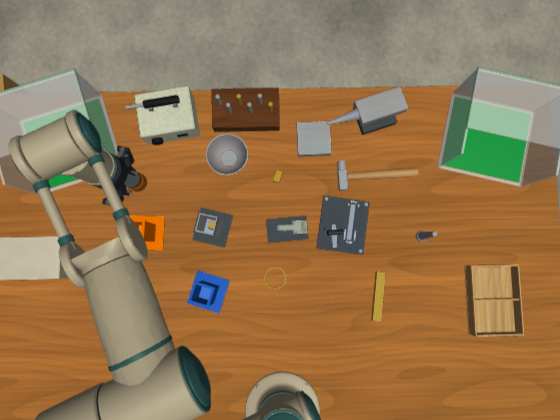

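View pics/sideend.png

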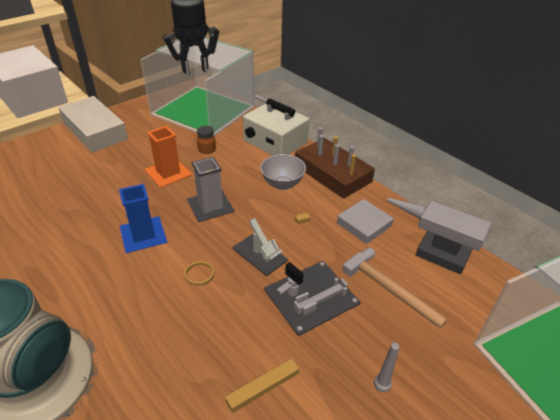

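The bar stands in the grey bin, with its top just below the rim (brass at 365,467 in the crop). The strap points clear, and in both views only the arm, the bar and the knob/strap have changed. I'll let the arm settle, then hand in.

Emit:
play_rows([
  [[0.55,0,0,0,0],[0.55,0,0,0,0],[0.55,0,0,0,0]],
])

```text
clock: 21.65
position: [0.62, 0.3508, 0.2869]
ee_rot: [-0.438, -0.56, -0.425, 0.56]
contact_force: [-0.0, -0.2, 0.7]
width: 0.0382
```

```bash
python3 - <<'E'
from rig import manip
s=manip.get_state();print(s["clock"],s["qd"].round(3),s["contact_force"].round(1))
print(manip.sign_off())
E
```

```text
21.65 [ 0.002  0.004 -0.004  0.001 -0.001 -0.002] [-0.  -0.2  0.7]
the job is handed in; nothing more can be done
None
```

The reject bar is in the grey bin and the job is handed in at 21.65 s of the 58 s allowed.

- **Clamp:** I broke the knob loose clockwise and turned it about 79° (1.38 rad). The strap points to fixture -x, clear of the bar.
- **Rest:** I laid the bar on the rest against its stop and let go. With the gripper clear, it measured 45° and spanned z 42–124 mm, as it should.
- **Bin:** I took the bar again by its upper part and dropped it upright, end-first, into the grey bin.

**Last checks:** The pictures show the bar inside the bin with its top just under the rim, leaning slightly. Nothing else on the bench has moved, although the arm hid part of the top view. The arm was still and touching nothing.

**What went wrong:**
- **First move:** I sent the shifts in mm instead of m. The speed cap kept it on the intended line, and it did no harm.
- **Uprighting:** The bar did not turn upright against the rest's stop and slid over it, still gripped at 45°. I turned it upright against the bin's inner wall instead.
- **Force:** The highest reading I saw was about 29 N, while the bar was being pressed onto the rest.

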